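# Lock the winder shaft with a linchpin

## Robot

A 6-joint arm with a two-finger parallel gripper is mounted at the origin on the work surface. World frame = base frame: x ahead of the robot, y to its left, z up, the work surface at z = 0. Lengths are in mm, angles in rad, forces in N, time in s.
With the tool pointing down it reaches from about 350 to 975 mm from the base axis. Payload 7.1 kg.
Tool frame: the origin (TCP) lies between the finger pads; the fingertips stand 19 mm ahead of it and the grasp point (between the pads) is the TCP; z points along the fingers, y is the line along which they close (so a half turn about z gives the same grasp; the last joint's range is limited). The gripper opens to 88 mm and grips with 3 to 60 N. Pads are 20 mm wide; open, the fingers measure 115 mm over their backs; the gripper's body (75 mm by 178 mm) begins 61 mm behind the grasp point.
Start: joints at [-1.286, 0.423, 1.63, -0, 1.089, -0.019], TCP at [186.986, -596.357, 241.675] pointing down, gripper open.
Joint ranges: [-3, 3], [-0.9, 2.11], [0.09, 2.58], [-1.31, 4.45], [0.11, 2.69], [-2.54, 2.54]. Speed limits (rad/s): [2.39, 2.39, 3.01, 3.14, 3.14, 3.14].

## Interface

Orientations are given as a rotation vector (axis times angle).
In Python, from workcell import ctrl gives the robot as it stands.
- The arm moves only by the tool arm_command, never from a script. Its argument "series" is a list of rows, each an object with "linear": the shift along the tool's x, y, z in m, a list of three; "turn": the turn about the tool's z in rad. A call has 1 to 10 rows; each row shifts and turns the commanded pose from where the row before left it, along the tool's axes as they then stand; what a row does not reach is not made up. A row lasts 1/10 s, in which the tool goes at most 50 mm and 8.59 degrees, less where a joint would pass 70% of its speed; a pose out of reach is approached as far as the arm can. A call with a gripper value outside its range is refused whole. "jaw" is the opening, from -1 (shut) to 1 (fully open), set as the call begins (left out, the last holds). The fingers move at their own pace and stop on an object; the grip force is fixed at half the most. Time passes only in rows, so rows that do not move let the fingers close. It gives the time, the measured TCP pose, the force, the opening and the grip force at its end, in the units of the state.
- ctrl.get_obs(): the state, without advancing time (a new reading comes with each control period).
- ctrl.get_image(name): name is "scene" or "top" or "wrist"; returns a dict with "frame" (400x640x3 uint8, blue, green, red), "fx", "fy", "cx", "cy" (pixels), "k1" (the pictures are not rectified: a ray, as slopes to the right and down, at radius r is drawn at 1 + k1 r^2 times it, then the intrinsics apply), "rvec" (rotation vector, rad) and "tvec" (3), from world to camera coordinates, as OpenCV has them. Camera axes: x right, y down, z forward; pixel columns grow to the right and rows downward; lengths in mm; the calibration is good to about 2 mm. A picture is of the moment at which its call begins. There is no depth.
- ctrl.close_job(): hands the job in; it is judged then, once.
The state is a dict: "t": time; "qpos": joint angles; "qvel": joint speeds; "joint_torque": joint torques, N m; "ee_pos": TCP position; "orientation": TCP orientation; "ft_force": force on the tool from outside, world axes, zero at the start; "moment": the same for the moment, N m; "width": finger opening in mm; "grasp_force": force on a finger pad.
Only numpy, scipy, OpenCV 4.12 (cv2) and the standard library are available. Lean on these libraries where they do the work, as an engineer would, in place of code of your own. Each camera call takes 0.05 s, during which the arm holds its last target. There are 200 camera calls.

## Task

Take the linchpin (the pin with the wire ring) from its wooden stand, feel for the cross hole in the square nose of the bench winder's shaft and push the pin fully home from above with its ring towards the shaft's free end. Then swing the stiff ring down over the end of the shaft as far as it goes, so that it locks against the pin, and let go. Do not force anything: push on the winder with less than 30 N throughout, and leave the other things on the bench where they are.

Things in the scene. Friction and masses are not known exactly. Their poses are not given: they have to be found in the camera images.
- bearing: Bench winder: fixed green pedestal (base plate 90 x 120 x 12 mm, column 44 x 56 mm, 120 mm high) with a horizontal shaft 95 mm above the bench. Origin: centre of the base's underside; x along the shaft to its free end, z up. A pulley of 76 mm diameter sits some 45 mm from the origin; the shaft ends in a square nose 24 x 24 mm, 44 mm long, flat on top. Nothing moves.
- hole (a point): Nominal mouth of the cross hole on the nose's flat top, 107 mm above the bench; axes as the pedestal. The shaft was clamped by hand: the true hole lies on this x line up to 12 mm nearer or farther, to be found by eye or feel. Hole: vertical, 11.5 mm wide with 1 mm chamfer, through the 24 mm nose, which runs from 30 mm behind the true hole to 14 mm beyond it.
- pin_head (a point): The linchpin: centre of its head, a grip block 14 x 14 mm in plan reaching 12 mm above this point and 20 mm below; z up along the pin, x towards the side where the ring hangs. Below the block a collar, 22 mm wide, 20 to 24 mm under this point, whose underside seats on the shaft.
- ring_far (a point): Middle of the ring's far wire, 42 mm from its hinge. The ring is 4 mm wire, 48 mm wide between wire centres (sides parallel from 10 to 31 mm from the hinge, then narrowing to 22 mm wide at the far wire). Its hinge runs along the pin's y axis, 14 mm below point pin_head.
- ring (a joint): Angle of the ring about its hinge (rad): 0 when it stands straight out, level, along the pin's x axis; negative raised; positive swung down; 1.43 is its stop, hanging beside the pin's shank and locked. It is stiff (about 2 N at the far wire) and stays where it is left.
- stand_lock: Fixed wooden cube, 60 mm, with a 14 mm hole 45 mm deep, holding the linchpin; origin at the centre of its underside.
- stand_plain: Fixed wooden cube like the other, holding a plain pin without a ring; origin at the centre of its underside.
- plain_pin: Bystander: plain steel pin without ring, round head 24 mm across and 7 mm high; origin under its head.
- reagent: Bystander: amber bottle, 52 mm in diameter, 125 mm high; origin at the base.
- jar: Bystander: white jar, 52 mm in diameter, 50 mm high; origin at the base.
- screwdriver: Bystander: screwdriver lying on the bench, handle to its -x.
- wrench: Bystander: wrench lying on the bench along its x.
- washer: Bystander: steel ring lying flat, 44 mm across, 6 mm high.
- bushing: Bystander: upright brass cylinder, 28 mm in diameter, 30 mm high; origin at the base.
- carton: Bystander: cardboard carton 70 x 110 x 50 mm; origin at the base.
- pin: The linchpin again, origin under its collar on the pin's axis, 24 mm below point pin_head, same axes. Below it the 10 mm shank is 38 mm long, its end 8 mm across with a 1.5 mm chamfer. About 0.1 kg; it stands loosely in the drilled wooden stand, collar resting on top.
There are look-alikes about, which are no part of the job. What is meant by the bearing is not orange, and is the larger of those in its own colour.

How it is judged (in metres and radians):
On the way:
1. the pin is fully home in the shaft's hole, its ring not yet swung down (z of pin_head in the frame of hole between 0.021 and 0.0265 m and y of pin_head in the frame of hole between -0.004 and 0.004 m and x of pin_head in the frame of hole between -0.016 and 0.016 m and angle between pin_head's own z axis and vertical below 0.15 rad and value of joint ring below 0.6 rad), for 0.2 s.
At the end, for the whole second after the job is handed in: The pin stands upright in the shaft's hole (tilt under 0.15 rad) with its collar on the flat (within 2.5 mm), its ring swung down past 1.25 rad (stop at 1.43) over the shaft's end, and at rest (z of pin_head in the frame of hole between 0.021 and 0.0265 m and y of pin_head in the frame of hole between -0.004 and 0.004 m and x of pin_head in the frame of hole between -0.016 and 0.016 m and angle between pin_head's own z axis and vertical below 0.15 rad and value of joint ring above 1.25 rad and linear speed of pin below 0.02 m/s); the robot touches nothing.
It fails at once if the linchpin or its ring is pushed against the winder with more than 30 N (contact force between pin and bearing above 30 N).
It fails at once if the robot pushes directly on the winder with more than 30 N (contact force between the arm and bearing above 30 N).
It fails at once if a bystander is moved by more than 25 mm (distance of any of plain_pin, reagent, jar, screwdriver, wrench, washer, bushing, carton from where it was at the start of the episode above 0.025 m).
It also fails if it takes over 72 s, if anything falls off the work surface, if the arm or the gripper's body presses on something with over 40 N, if the wrist force passes 120 N, or if a joint passes its speed limit or range.

## Working session

There is one attempt and no reset: what is moved stays moved. The work goes in short steps, Python scripts to look and compute and a tool call to move; the robot and the scene stay as the last step left them, time stands still between calls to the robot, and variables do not carry over. Pictures are saved under pics/ and viewed, at most 10 in all, crops included, and the job is handed in when it is done.

Besides the shell and the picture viewer there is one more tool, called after ">>>" by a JSON object that holds its "api" and its "payload", one argument or row to a line. arm_command: Moves the arm, as the interface text tells. Its arguments: {"type":"object","properties":{"series":{"type":"array"},"jaw":{"type":"number"}},"required":["series"]}

```bash
ls; mkdir -p pics; cat > h.py <<'E'
import numpy as np, cv2
from workcell import ctrl
from scipy.spatial.transform import Rotation as R
def snap(name,fn=None):
    im=ctrl.get_image(name)
    np.save(f'{fn or name}.npy',im,allow_pickle=True)
    if fn: cv2.imwrite(f'pics/{fn}.png',im['frame'])
    return im
def load(fn): return np.load(f'{fn}.npy',allow_pickle=True).item()
def ray(im,u,v):
    K=[[im['fx'],0,im['cx']],[0,im['fy'],im['cy']],[0,0,1]]
    p=cv2.undistortPoints(np.array([[[u,v]]],float),np.array(K,float),np.array([im['k1'],0,0,0,0.]))[0,0]
    M=R.from_rotvec(np.ravel(im['rvec'])).as_matrix(); t=np.ravel(im['tvec'])
    return -M.T@t, M.T@np.array([p[0],p[1],1])
def atz(im,u,v,z):
    c,d=ray(im,u,v); return c+d*(z-c[2])/d[2]
def proj(im,P):
    K=np.array([[im['fx'],0,im['cx']],[0,im['fy'],im['cy']],[0,0,1]],float)
    return cv2.projectPoints(np.array(P,float).reshape(-1,3),np.ravel(im['rvec']).astype(float),np.ravel(im['tvec']).astype(float),K,np.array([im['k1'],0,0,0,0.]))[0][:,0]
E
python3 - <<'E'
from h import *
for n in('scene','top'):
    im=snap(n,n+'0'); print(n,ray(im,320,200),im['fx'],im['k1'])
o=ctrl.get_obs();print({k:np.round(v,3) for k,v in o.items()})
E
```

```text
pics
scene (array([1316.46984682, -326.39636554, 1154.90518599]), array([-0.57237419,  0.20981513, -0.79270191])) 505.4948502740548 -0.018741695557115703
top (array([ 289.36243101,  -53.84798209, 1516.70180284]), array([ 0.16830451, -0.02268416, -0.98557032])) 470.2440891825174 -0.015450246122767046
{'t': np.float64(0.1), 'qpos': array([-1.286,  0.424,  1.631, -0.   ,  1.089, -0.019]), 'qvel': array([-0.   , -0.002, -0.003, -0.001, -0.001, -0.   ]), 'joint_torque': array([-0.0000e+00, -5.4562e+01, -2.7432e+01,  6.5000e-02,  1.9000e-02,
       -0.0000e+00]), 'ee_pos': array([ 186.872, -595.937,  240.995]), 'orientation': array([-3.104, -0.475,  0.   ]), 'ft_force': array([-0.273, -0.495,  0.5  ]), 'moment': array([-0.066, -0.004, -0.078]), 'grasp_force': np.float64(0.0), 'width': np.float64(88.066)}
```

View pics/scene0.png

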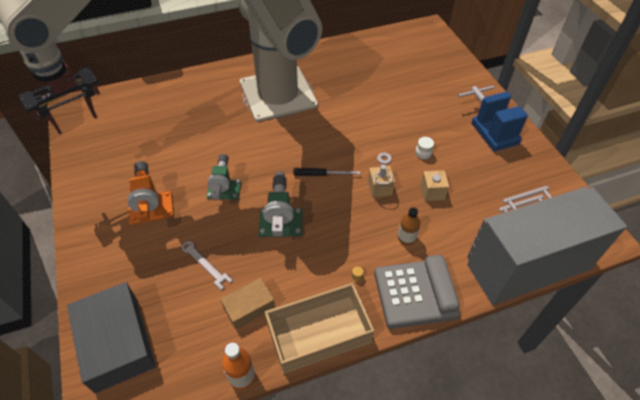

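View pics/top0.png

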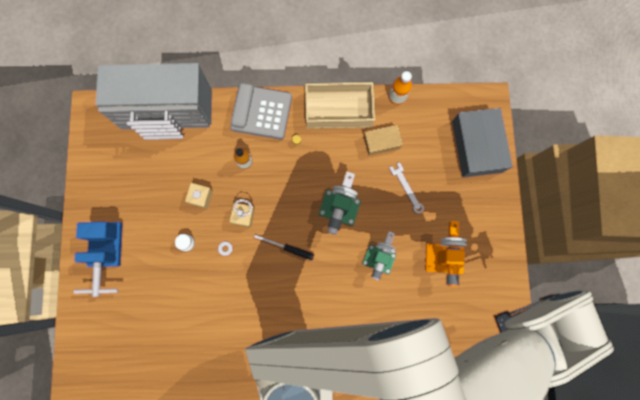

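Bearing candidates (scene / top pixels): large green at (280,212) / (340,205), small green at (222,180) / (380,257), orange at (147,200) / (447,255). I choose the large green one. Stand candidates: the one with the wire ring at (381,180) / (242,212), and the plain one at (435,184) / (197,195). I choose the ringed one. I'll check both choices in one enlarged crop.

```bash
python3 - <<'E'
from h import *
a=load('top0')['frame'];b=load('scene0')['frame']
f=lambda i,u,v:cv2.resize(i[v:v+60,u:u+80],None,fx=5,fy=5,interpolation=cv2.INTER_CUBIC)
cv2.imwrite('pics/m1.png',np.vstack([np.hstack([f(a,310,170),f(a,205,175)]),np.hstack([f(b,245,175),f(b,345,145)])]))
E
```

```text
(no output)
```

View pics/m1.png

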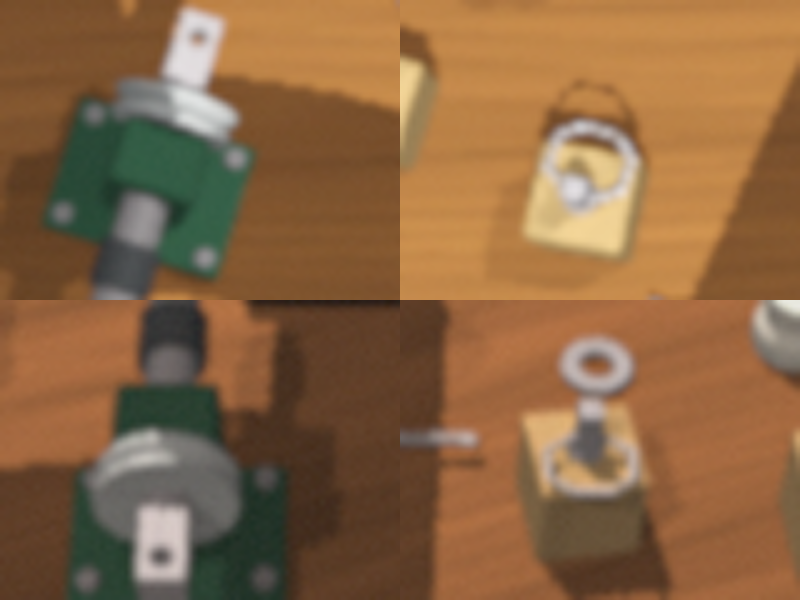

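```bash
python3 - <<'E'
from h import *
a=load('top0');b=load('scene0')
T=lambda x,y:(310+x/5,170+y/5); T2=lambda x,y:(205+x/5,175+y/5)
S=lambda x,y:(245+x/5,175+y/5); S2=lambda x,y:(345+x/5,145+y/5)
p=lambda n,v:print(n,np.round(v,1))
p('hole top',atz(a,*T(199,37),107)); p('hole sc',atz(b,*S(161,556-300),107))
p('nose end L,R',[atz(a,*T(183,8),107),atz(a,*T(227,16),107)])
p('nose rear',[atz(a,*T(162,82),107),atz(a,*T(208,93),107)])
p('screws',[atz(a,*T(*q),12) for q in((95,112),(237,157),(62,212),(205,258))])
p('screws sc',[atz(b,*S(*q),12) for q in((267,478-300),(88,580-300),(264,576-300))])
p('head top',atz(a,*T2(575-400,187),96)); p('head sc',atz(b,*S2(592-400,404-300),96))
p('ring far top z=70',atz(a,*T2(590-400,124),70)); p('rf z=100',atz(a,*T2(590-400,124),100))
p('ring far sc z=70',atz(b,*S2(590-400,491-300),70));p('z40',atz(b,*S2(590-400,491-300),40))
p('stand corners sc z60',[atz(b,*S2(*q),60) for q in((121,113),(230,106),(140,193),(248,187))])
E
```

```text
hole top [ 598.4 -179.6  107. ]
hole sc [ 601.6 -178.6  107. ]
nose end L,R [[ 616.9 -170.4  107. ]
 [ 611.3 -197.3  107. ]]
nose rear [[ 570.8 -155.9  107. ]
 [ 563.3 -183.8  107. ]]
screws [[ 570.8 -118.4   12. ]
 [ 539.  -209.8   12. ]
 [ 505.5  -95.2   12. ]
 [ 473.5 -186.6   12. ]]
screws sc [[ 506.   -93.7   12. ]
 [ 538.5 -207.2   12. ]
 [ 568.4 -116.2   12. ]]
head top [499.  158.2  96. ]
head sc [498.5 161.4  96. ]
ring far top z=70 [542.4 152.9  70. ]
rf z=100 [537.1 148.6 100. ]
ring far sc z=70 [536.9 145.8  70. ]
z40 [515.4 158.8  40. ]
stand corners sc z60 [[463.2 136.6  60. ]
 [479.5 198.   60. ]
 [521.6 123.1  60. ]
 [538.1 182.1  60. ]]
```

The crops confirm both choices. In the top view the large green bearing's nose has its hole at about (350,177). The ringed pin head is at about (240,212), with the ring pointing towards world +x.

- **Hole:** about (600,-179), shaft yaw about -0.34.
- **Pin:** about (499,160), yaw about -0.24.

Next I'll move above the pin.

>>> {"api": "arm_command", "payload": {
  "series": [
    {"linear": [0, 0, 0], "turn": 0.137},
    {"linear": [0, 0, 0], "turn": 0.137},
    {"linear": [0, 0, 0], "turn": 0.137},
    {"linear": [0, 0, 0], "turn": 0.137},
    {"linear": [0.007, -0.0476, 0], "turn": 0},
    {"linear": [0.007, -0.0476, 0], "turn": 0},
    {"linear": [0.007, -0.0476, 0], "turn": 0},
    {"linear": [0.007, -0.0476, 0], "turn": 0},
    {"linear": [0.007, -0.0476, 0], "turn": 0},
    {"linear": [0.007, -0.0476, 0], "turn": 0}
  ]
}}

```text
t: 1.1
ee_pos: [296.9, -327.5, 241.5]
orientation: [-3.118, 0.383, 0.0]
ft_force: [1.2, -0.5, 1.0]
width: 87.8
grasp_force: 0.0
```

>>> {"api": "arm_command", "payload": {
  "series": [
    {"linear": [0.007, -0.0476, 0], "turn": 0},
    {"linear": [0.007, -0.0476, 0], "turn": 0},
    {"linear": [0.007, -0.0476, 0], "turn": 0},
    {"linear": [0.007, -0.0476, 0], "turn": 0},
    {"linear": [0.007, -0.0476, 0], "turn": 0},
    {"linear": [0.007, -0.0476, 0], "turn": 0},
    {"linear": [0.007, -0.0476, 0], "turn": 0},
    {"linear": [0.007, -0.0476, 0], "turn": 0},
    {"linear": [0.007, -0.0476, 0], "turn": 0},
    {"linear": [0.007, -0.0476, 0], "turn": 0}
  ]
}}

```text
t: 2.1
ee_pos: [480.0, 117.7, 241.6]
orientation: [3.118, -0.382, -0.0]
ft_force: [0.5, -0.8, 0.4]
width: 87.8
grasp_force: 0.0
```

>>> {"api": "arm_command", "payload": {
  "series": [
    {"linear": [0.007, -0.0476, 0], "turn": 0},
    {"linear": [0, 0, 0], "turn": 0},
    {"linear": [0, 0, 0], "turn": 0},
    {"linear": [0, 0, 0], "turn": 0}
  ]
}}

```text
t: 2.5
ee_pos: [497.2, 159.1, 241.2]
orientation: [3.117, -0.383, -0.002]
ft_force: [0.9, -0.3, -0.0]
width: 87.9
grasp_force: 0.0
```

```bash
cat >> h.py <<'E'
def go(x,y,z,yaw):
    "tool-frame shift (mm) and turn to a target with tool x at world yaw"
    o=ctrl.get_obs(); M=R.from_rotvec(o['orientation']).as_matrix()
    y0=np.arctan2(M[1,0],M[0,0])
    print('t',o['t'],'pos',np.round(o['ee_pos'],1),'yaw',round(y0,3),'tilt',round(np.degrees(np.arccos(-M[2,2])),2),'shift',np.round(M.T@(np.array([x,y,z])-o['ee_pos']),1),'turn',round(-(yaw-y0),3))
    print('F',np.round(o['ft_force'],1),'w',round(float(o['width']),1))
E
python3 - <<'E'
from h import *
go(499,160,220,-.24)
im=snap('wrist','w1'); print(ray(im,320,200)); print(proj(im,[[499,160,96],[540,150,70],[499,160,60]]))
E
```

```text
t 2.5 pos [497.2 159.1 241.2] yaw -0.245 tilt 0.09 shift [ 1.6 -1.3 21.2] turn -0.005
F [ 0.9 -0.3 -0. ] w 87.9
(array([569.64156235, 142.18816924, 385.20526232]), array([-0.26686763,  0.05705991, -0.96207628]))
[[316.63356399 189.95702937]
 [316.34587569 138.34807781]
 [316.64563591 180.94960215]]
```

View pics/w1.png

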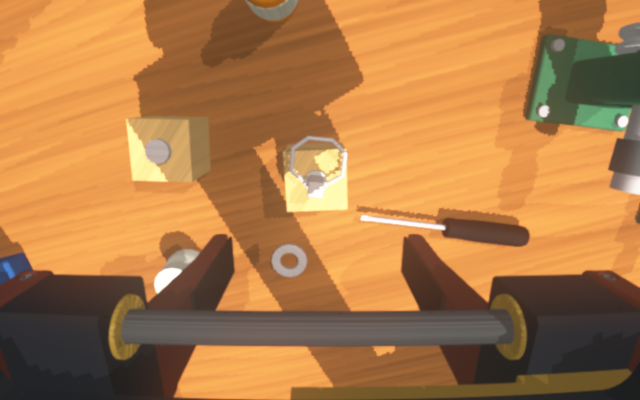

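The wrist view shows the pin in its stand, with the head at about (315,182) and the ring's far wire at about (318,139). I'll enlarge that part.

```bash
python3 - <<'E'
from h import *
im=load('w1'); cv2.imwrite('pics/w1c.png',cv2.resize(im['frame'][125:225,260:370],None,fx=6,fy=6,interpolation=cv2.INTER_CUBIC))
E
```

```text
(no output)
```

View pics/w1c.png

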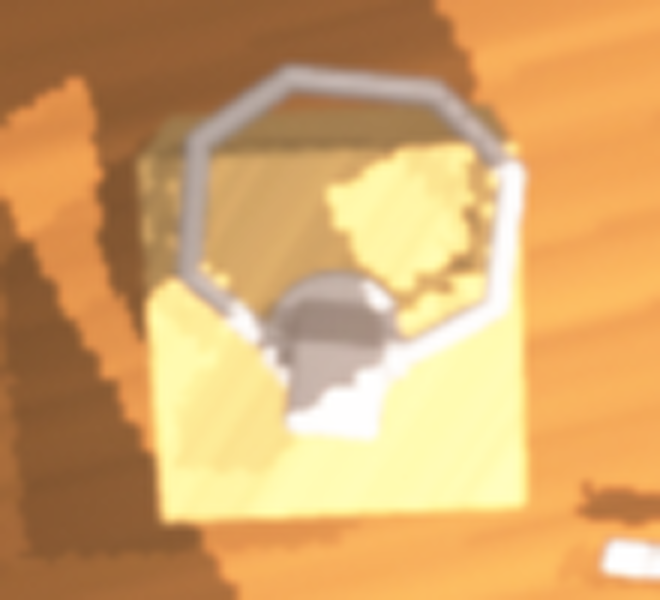

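The block centre is at about (316,190), so (499,160) holds. The ring's far wire is tilted by about 5°, which puts the pin's yaw near -0.335, so I'll turn 0.09 more and descend.

>>> {"api": "arm_command", "payload": {
  "series": [
    {"linear": [0.0016, -0.0013, 0.02], "turn": 0},
    {"linear": [0, 0, 0.03], "turn": 0.09},
    {"linear": [0, 0, 0.03], "turn": 0},
    {"linear": [0, 0, 0.03], "turn": 0},
    {"linear": [0, 0, 0.02], "turn": 0},
    {"linear": [0, 0, 0.01], "turn": 0},
    {"linear": [0, 0, 0.006], "turn": 0},
    {"linear": [0, 0, 0], "turn": 0},
    {"linear": [0, 0, 0], "turn": 0}
  ]
}}

```text
t: 3.45
ee_pos: [500.6, 160.9, 96.6]
orientation: [-3.097, 0.523, -0.002]
ft_force: [-0.2, 0.6, 0.3]
width: 88.0
grasp_force: 0.0
```

>>> {"api": "arm_command", "payload": {
  "series": [
    {"linear": [0, 0, 0], "turn": 0},
    {"linear": [0, 0, 0], "turn": 0},
    {"linear": [0, 0, 0], "turn": 0},
    {"linear": [0, 0, 0], "turn": 0},
    {"linear": [0, 0, 0], "turn": 0},
    {"linear": [0, 0, 0], "turn": 0},
    {"linear": [0, 0, 0], "turn": 0},
    {"linear": [0, 0, 0], "turn": 0}
  ],
  "jaw": -1
}}

```text
t: 4.25
ee_pos: [500.0, 160.9, 95.7]
orientation: [3.098, -0.523, -0.0]
ft_force: [0.2, -0.2, -0.4]
width: 27.2
grasp_force: 0.0
```

```bash
python3 - <<'E'
from h import *
go(499,160,95,-.335)
im=load('w1')
from scipy.optimize import minimize_scalar
for a in np.arange(-.5,.51,.1):
    r=42*np.cos(a);P=[499+r*np.cos(.335),160-r*np.sin(.335),70-42*np.sin(a)];print(round(a,1),proj(im,P)[0])
E
```

```text
t 4.25 pos [500.  160.9  95.7] yaw -0.334 tilt 0.0 shift [-0.6  1.2  0.7] turn 0.001
F [ 0.2 -0.2 -0.4] w 27.2
-0.5 [320.44489289 147.04748376]
-0.4 [320.59220952 144.42777971]
-0.3 [320.69388286 142.28256622]
-0.2 [320.75022882 140.62174324]
-0.1 [320.76220324 139.44752015]
-0.0 [320.73131181 138.75522407]
0.1 [320.65951669 138.53419732]
0.2 [320.54914471 138.76872783]
0.3 [320.40280084 139.43896569]
0.4 [320.22328948 140.52178987]
0.5 [320.01354526 141.99159948]
```

>>> {"api": "arm_command", "payload": {
  "series": [
    {"linear": [0, 0, 0], "turn": 0},
    {"linear": [0, 0, 0], "turn": 0},
    {"linear": [0, 0, 0], "turn": 0},
    {"linear": [0, 0, 0], "turn": 0},
    {"linear": [0, 0, 0], "turn": 0}
  ]
}}

```text
t: 4.75
ee_pos: [499.9, 160.9, 95.6]
orientation: [3.098, -0.523, -0.0]
ft_force: [0.5, -0.9, -0.8]
width: 13.9
grasp_force: 30.0
```

>>> {"api": "arm_command", "payload": {
  "series": [
    {"linear": [0, 0, -0.005], "turn": 0},
    {"linear": [0, 0, -0.015], "turn": 0},
    {"linear": [0, 0, -0.03], "turn": 0},
    {"linear": [0, 0, -0.03], "turn": 0},
    {"linear": [0, 0, -0.03], "turn": 0},
    {"linear": [0, 0, 0], "turn": 0},
    {"linear": [0, 0, 0], "turn": 0}
  ]
}}

```text
t: 5.45
ee_pos: [500.1, 161.0, 206.2]
orientation: [-3.097, 0.522, -0.002]
ft_force: [-1.0, -0.7, -2.0]
width: 13.7
grasp_force: 30.0
```

```bash
python3 - <<'E'
from h import *
go(600,-179,205,-.341)
E
```

```text
t 5.45 pos [500.1 161.  206.2] yaw -0.334 tilt 0.08 shift [205.9 288.4   1.2] turn 0.007
F [-1.  -0.7 -2. ] w 13.7
```

>>> {"api": "arm_command", "payload": {
  "series": [
    {"linear": [0.0257, 0.036, -0.014], "turn": 0.007},
    {"linear": [0.0257, 0.036, 0], "turn": 0},
    {"linear": [0.0257, 0.036, 0], "turn": 0},
    {"linear": [0.0257, 0.036, 0], "turn": 0},
    {"linear": [0.0257, 0.036, 0], "turn": 0},
    {"linear": [0.0257, 0.036, 0], "turn": 0},
    {"linear": [0.0257, 0.036, 0], "turn": 0},
    {"linear": [0.0257, 0.036, 0], "turn": 0},
    {"linear": [0, 0, 0.01], "turn": 0},
    {"linear": [0, 0, 0.01], "turn": 0}
  ]
}}

```text
t: 6.45
ee_pos: [596.6, -179.7, 197.3]
orientation: [-3.095, 0.537, 0.005]
ft_force: [-1.0, 0.6, -0.5]
width: 13.8
grasp_force: 30.0
```

>>> {"api": "arm_command", "payload": {
  "series": [
    {"linear": [0, 0, 0.01], "turn": 0},
    {"linear": [0, 0, 0], "turn": 0},
    {"linear": [0, 0, 0], "turn": 0},
    {"linear": [0, 0, 0], "turn": 0}
  ]
}}

```text
t: 6.85
ee_pos: [597.9, -178.4, 190.1]
orientation: [3.096, -0.531, 0.001]
ft_force: [-0.1, 0.2, -1.1]
width: 13.5
grasp_force: 30.0
```

```bash
python3 - <<'E'
from h import *
go(600,-179,186,-.341)
im=snap('wrist','w2'); s=snap('scene','s2')
p=ctrl.get_obs()['ee_pos']
print('wrist hole,pintip,head',proj(im,[[600,-179,107],p-[0,0,73.6],p]))
print('scene same',proj(s,[[600,-179,107],p-[0,0,73.6],p-[0,0,11]]))
u,v=proj(s,[600,-179,107])[0].astype(int);u2,v2=proj(im,[600,-179,107])[0].astype(int);print(u,v,u2,v2)
f=lambda i,u,v,k:cv2.resize(i[v-150//k:v+150//k,u-200//k:u+200//k],(400,300),interpolation=cv2.INTER_CUBIC)
cv2.imwrite('pics/m2.png',np.hstack([f(im['frame'],u2,v2,4),f(s['frame'],u,v,5)]))
E
```

```text
t 6.85 pos [ 597.9 -178.4  190.1] yaw -0.34 tilt 0.03 shift [ 2.2 -0.1  4.1] turn 0.001
F [-0.1  0.2 -1.1] w 13.5
wrist hole,pintip,head [[318.28909372 210.86590199]
 [318.97669444 217.96288217]
 [319.78423501 268.68249748]]
scene same [[276.85595227 225.76428283]
 [276.46681171 222.91856438]
 [274.76837818 207.98317409]]
276 225 318 210
```

View pics/m2.png

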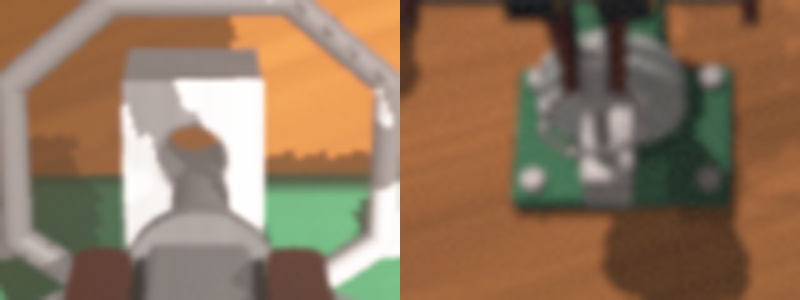

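The wrist view shows the shank tip just above the hole and laterally on the nose's centreline. The hole's far rim is at crop (197,123) and the nose's front edge at crop y≈80.

```bash
python3 - <<'E'
from h import *
im=load('w2'); o=ctrl.get_obs(); p=o['ee_pos']; ux=np.array([np.cos(.341),-np.sin(.341)]); uy=np.array([-ux[1],ux[0]])
W=lambda x,y:(268+x/4,173+y*74/300)
def q(n,x,y,z):
    P=atz(im,*W(x,y),z)[:2]-p[:2]; print(n,np.round([P@ux,P@uy],1))
q('front L',123,80,107);q('front R',265,80,107);q('hole far rim',195,123,107);q('hole L',163,148,107);q('hole R',228,148,107)
q('tip far rim',195,150,190.1-73.6);q('shank L',160,165,116.5);q('shank R',228,165,116.5)
q('collar far',200,210,131-0+0-0+ (190.1-73.6+38-131))
E
```

```text
front L [15.  13.9]
front R [ 15.  -10.5]
hole far rim [7.4 1.5]
hole L [2.9 7.1]
hole R [ 2.9 -4.3]
tip far rim [5.6 1.5]
shank L [2.9 7.4]
shank R [ 2.9 -4. ]
collar far [8.8 0.8]
```

>>> {"api": "arm_command", "payload": {
  "series": [
    {"linear": [0.001, 0, 0.003], "turn": 0},
    {"linear": [0, 0, 0.003], "turn": 0},
    {"linear": [0, 0, 0.002], "turn": 0},
    {"linear": [0, 0, 0.001], "turn": 0},
    {"linear": [0, 0, 0.001], "turn": 0},
    {"linear": [0, 0, 0], "turn": 0}
  ]
}}

```text
t: 7.55
ee_pos: [598.7, -179.6, 180.2]
orientation: [3.096, -0.533, 0.0]
ft_force: [-1.7, 0.8, 4.4]
width: 13.9
grasp_force: 30.0
```

>>> {"api": "arm_command", "payload": {
  "series": [
    {"linear": [0, 0, 0.001], "turn": 0},
    {"linear": [0, 0, 0], "turn": 0}
  ]
}}

```text
t: 7.75
ee_pos: [598.9, -179.6, 179.8]
orientation: [3.096, -0.534, 0.001]
ft_force: [-2.0, 1.0, 8.6]
width: 14.2
grasp_force: 30.0
```

>>> {"api": "arm_command", "payload": {
  "series": [
    {"linear": [0, 0, 0.001], "turn": 0},
    {"linear": [0, 0, 0], "turn": 0}
  ]
}}

```text
t: 7.95
ee_pos: [599.2, -179.5, 178.6]
orientation: [-3.096, 0.534, -0.003]
ft_force: [1.8, 2.2, -1.3]
width: 13.8
grasp_force: 30.0
```

>>> {"api": "arm_command", "payload": {
  "series": [
    {"linear": [0, 0, 0.001], "turn": 0},
    {"linear": [0, 0, 0], "turn": 0}
  ]
}}

```text
t: 8.15
ee_pos: [599.3, -179.2, 176.7]
orientation: [-3.095, 0.533, -0.002]
ft_force: [3.3, 3.2, 1.7]
width: 13.8
grasp_force: 30.0
```

>>> {"api": "arm_command", "payload": {
  "series": [
    {"linear": [0, 0, 0.001], "turn": 0},
    {"linear": [0, 0, 0], "turn": 0}
  ]
}}

```text
t: 8.35
ee_pos: [599.1, -179.2, 175.6]
orientation: [-3.095, 0.533, -0.001]
ft_force: [2.1, 4.0, 0.2]
width: 14.1
grasp_force: 30.0
```

>>> {"api": "arm_command", "payload": {
  "series": [
    {"linear": [0, 0, 0.001], "turn": 0},
    {"linear": [0, 0, 0], "turn": 0}
  ]
}}

```text
t: 8.55
ee_pos: [599.1, -179.2, 174.7]
orientation: [-3.095, 0.533, -0.001]
ft_force: [3.3, 4.0, 0.9]
width: 13.6
grasp_force: 30.0
```

>>> {"api": "arm_command", "payload": {
  "series": [
    {"linear": [0.0005, -0.001, 0.001], "turn": 0},
    {"linear": [0, 0, 0.001], "turn": 0},
    {"linear": [0, 0, 0.001], "turn": 0},
    {"linear": [0, 0, 0], "turn": 0}
  ]
}}

```text
t: 8.95
ee_pos: [599.2, -178.8, 171.3]
orientation: [3.096, -0.533, -0.001]
ft_force: [2.4, 2.3, -1.0]
width: 13.8
grasp_force: 30.0
```

>>> {"api": "arm_command", "payload": {
  "series": [
    {"linear": [0, 0, 0.002], "turn": 0},
    {"linear": [0, 0, 0.002], "turn": 0},
    {"linear": [0, 0, 0.002], "turn": 0},
    {"linear": [0, 0, 0], "turn": 0}
  ]
}}

```text
t: 9.35
ee_pos: [599.2, -178.7, 165.2]
orientation: [-3.096, 0.533, 0.001]
ft_force: [2.2, 1.9, -2.2]
width: 13.8
grasp_force: 30.0
```

>>> {"api": "arm_command", "payload": {
  "series": [
    {"linear": [0, -0.0005, 0.002], "turn": 0},
    {"linear": [0, 0, 0.002], "turn": 0},
    {"linear": [0, 0, 0.002], "turn": 0},
    {"linear": [0, 0, 0.002], "turn": 0},
    {"linear": [0, 0, 0], "turn": 0}
  ]
}}

```text
t: 9.85
ee_pos: [599.3, -178.3, 157.2]
orientation: [3.096, -0.533, -0.001]
ft_force: [0.0, 0.6, -1.1]
width: 13.8
grasp_force: 30.0
```

>>> {"api": "arm_command", "payload": {
  "series": [
    {"linear": [0, 0, 0.002], "turn": 0},
    {"linear": [0, 0, 0.002], "turn": 0},
    {"linear": [0, 0, 0.002], "turn": 0},
    {"linear": [0, 0, 0.002], "turn": 0},
    {"linear": [0, 0, 0], "turn": 0}
  ]
}}

```text
t: 10.35
ee_pos: [599.3, -178.2, 149.3]
orientation: [-3.096, 0.533, 0.001]
ft_force: [-0.3, 0.3, -1.1]
width: 13.7
grasp_force: 30.0
```

>>> {"api": "arm_command", "payload": {
  "series": [
    {"linear": [0, 0, 0.001], "turn": 0},
    {"linear": [0, 0, 0.001], "turn": 0},
    {"linear": [0, 0, 0], "turn": 0}
  ]
}}

```text
t: 10.65
ee_pos: [599.5, -178.2, 147.6]
orientation: [-3.096, 0.533, 0.0]
ft_force: [-0.1, 0.1, -0.5]
width: 13.9
grasp_force: 30.0
```

Insertion is smooth, and I expect it to seat at about z 142.6.

>>> {"api": "arm_command", "payload": {
  "series": [
    {"linear": [0, 0, 0.001], "turn": 0},
    {"linear": [0, 0, 0.001], "turn": 0},
    {"linear": [0, 0, 0.001], "turn": 0},
    {"linear": [0, 0, 0], "turn": 0}
  ]
}}

```text
t: 11.05
ee_pos: [599.4, -178.2, 144.5]
orientation: [-3.096, 0.533, 0.001]
ft_force: [-0.4, 0.0, -0.5]
width: 14.0
grasp_force: 30.0
```

>>> {"api": "arm_command", "payload": {
  "series": [
    {"linear": [0, 0, 0.001], "turn": 0},
    {"linear": [0, 0, 0], "turn": 0}
  ]
}}

```text
t: 11.25
ee_pos: [599.5, -178.2, 143.6]
orientation: [-3.096, 0.533, 0.0]
ft_force: [0.3, 0.7, -0.7]
width: 13.5
grasp_force: 30.0
```

>>> {"api": "arm_command", "payload": {
  "series": [
    {"linear": [0, 0, 0.001], "turn": 0},
    {"linear": [0, 0, 0], "turn": 0}
  ]
}}

```text
t: 11.45
ee_pos: [599.6, -178.3, 142.6]
orientation: [3.096, -0.533, 0.0]
ft_force: [0.2, -0.8, -0.5]
width: 13.8
grasp_force: 30.0
```

>>> {"api": "arm_command", "payload": {
  "series": [
    {"linear": [0, 0, 0.001], "turn": 0},
    {"linear": [0, 0, 0], "turn": 0}
  ]
}}

```text
t: 11.65
ee_pos: [599.7, -178.3, 142.6]
orientation: [3.096, -0.533, 0.001]
ft_force: [-2.5, 0.4, 6.1]
width: 13.5
grasp_force: 30.0
```

>>> {"api": "arm_command", "payload": {
  "series": [
    {"linear": [0, 0, 0.001], "turn": 0},
    {"linear": [0, 0, 0], "turn": 0}
  ]
}}

```text
t: 11.85
ee_pos: [599.7, -178.3, 142.5]
orientation: [3.096, -0.533, 0.001]
ft_force: [-5.3, 1.6, 13.7]
width: 13.8
grasp_force: 30.0
```

It seated at z 142.5 with a clear contact force. I'll relieve the force, open, go up and look.

>>> {"api": "arm_command", "payload": {
  "series": [
    {"linear": [0, 0, -0.0018], "turn": 0},
    {"linear": [0, 0, 0], "turn": 0},
    {"linear": [0, 0, 0], "turn": 0}
  ]
}}

```text
t: 12.15
ee_pos: [599.7, -178.3, 142.6]
orientation: [3.096, -0.533, 0.0]
ft_force: [-0.6, 0.3, 2.6]
width: 13.3
grasp_force: 30.0
```

>>> {"api": "arm_command", "payload": {
  "series": [
    {"linear": [0, 0, 0], "turn": 0},
    {"linear": [0, 0, 0], "turn": 0},
    {"linear": [0, 0, 0], "turn": 0},
    {"linear": [0, 0, 0], "turn": 0},
    {"linear": [0, 0, 0], "turn": 0}
  ],
  "jaw": 0
}}

```text
t: 12.65
ee_pos: [599.6, -178.2, 142.4]
orientation: [-3.096, 0.533, 0.0]
ft_force: [-0.4, 0.3, -0.8]
width: 43.3
grasp_force: 0.0
```

>>> {"api": "arm_command", "payload": {
  "series": [
    {"linear": [0, 0, -0.01], "turn": 0},
    {"linear": [0, 0, -0.02], "turn": 0},
    {"linear": [0, 0, -0.03], "turn": 0},
    {"linear": [0, 0, 0], "turn": 0},
    {"linear": [0, 0, 0], "turn": 0}
  ]
}}

```text
t: 13.15
ee_pos: [600.0, -178.4, 203.6]
orientation: [3.096, -0.533, 0.003]
ft_force: [-0.1, 0.3, 0.1]
width: 44.0
grasp_force: 0.0
```

```bash
python3 - <<'E'
from h import *
go(600,-179,186,-.341)
im=snap('wrist','w3'); s=snap('scene','s3')
ux=np.array([np.cos(.341),-np.sin(.341),0])
h=np.array([599.6,-178.3,0])
for a in(-.2,0,.2,.4): print(a,proj(im,h+ux*42*np.cos(a)+[0,0,117-42*np.sin(a)])[0],proj(s,h+ux*42*np.cos(a)+[0,0,117-42*np.sin(a)])[0])
print(proj(im,h+[0,0,143]),proj(s,h+[0,0,143]))
f=lambda i,u,v,k:cv2.resize(i[v-150//k:v+150//k,u-200//k:u+200//k],(400,300),interpolation=cv2.INTER_CUBIC)
cv2.imwrite('pics/m3.png',np.hstack([f(im['frame'],318,190,3),f(s['frame'],276,215,5)]))
E
```

```text
t 13.15 pos [ 600.  -178.4  203.6] yaw -0.341 tilt 0.12 shift [ 0.2  0.6 17.6] turn -0.0
F [-0.1  0.3  0.1] w 44.0
-0.2 [318.54145294 157.07487303] [275.82813099 235.18153421]
0 [318.49369925 154.03029078] [276.03801783 237.35472093]
0.2 [318.44896059 153.56664647] [276.27726103 238.93563858]
0.4 [318.40877896 155.44780906] [276.53539531 239.86852219]
[[318.63844161 225.47855213]] [[276.13504763 217.22883428]]
```

View pics/m3.png

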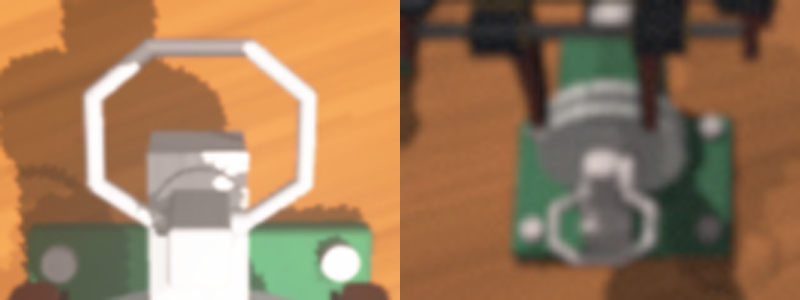

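The pin is seated upright. The ring is nearly level over the free end, with its far wire at crop (195,47). I'll set the fingers about 40 mm apart so they straddle the nose and bear on the ring's side wires, then press down and sweep inward.

>>> {"api": "arm_command", "payload": {
  "series": [
    {"linear": [0.015, 0, 0], "turn": 0},
    {"linear": [0.015, 0, 0], "turn": 0},
    {"linear": [0, 0, 0.02], "turn": 0},
    {"linear": [0, 0, 0.02], "turn": 0},
    {"linear": [0, 0, 0.012], "turn": 0},
    {"linear": [0, 0, 0], "turn": 0}
  ],
  "jaw": -0.09
}}

```text
t: 13.85
ee_pos: [626.1, -187.7, 147.6]
orientation: [-3.095, 0.533, 0.008]
ft_force: [-0.2, -0.0, -0.3]
width: 39.8
grasp_force: 0.0
```

>>> {"api": "arm_command", "payload": {
  "series": [
    {"linear": [0, 0, 0.004], "turn": 0},
    {"linear": [0, 0, 0.004], "turn": 0},
    {"linear": [0, 0, 0.004], "turn": 0},
    {"linear": [0, 0, 0.003], "turn": 0},
    {"linear": [0, 0, 0], "turn": 0}
  ]
}}

```text
t: 14.35
ee_pos: [628.4, -188.5, 135.9]
orientation: [3.096, -0.533, 0.002]
ft_force: [1.6, 0.1, 2.1]
width: 40.0
grasp_force: 1.5
```

>>> {"api": "arm_command", "payload": {
  "series": [
    {"linear": [0, 0, 0.002], "turn": 0},
    {"linear": [0, 0, 0.002], "turn": 0},
    {"linear": [0, 0, 0.002], "turn": 0},
    {"linear": [0, 0, 0], "turn": 0}
  ]
}}

```text
t: 14.75
ee_pos: [627.5, -188.2, 129.2]
orientation: [-3.096, 0.533, 0.001]
ft_force: [0.2, 0.4, 4.1]
width: 40.2
grasp_force: 2.0
```

>>> {"api": "arm_command", "payload": {
  "series": [
    {"linear": [0, 0, 0.002], "turn": 0},
    {"linear": [0, 0, 0.002], "turn": 0},
    {"linear": [0, 0, 0.002], "turn": 0},
    {"linear": [0, 0, 0.002], "turn": 0},
    {"linear": [0, 0, 0], "turn": 0}
  ]
}}

```text
t: 15.25
ee_pos: [627.9, -188.4, 121.1]
orientation: [3.096, -0.533, 0.0]
ft_force: [1.6, 0.5, 2.4]
width: 39.9
grasp_force: 1.2
```

>>> {"api": "arm_command", "payload": {
  "series": [
    {"linear": [0, 0, 0.002], "turn": 0},
    {"linear": [0, 0, 0.002], "turn": 0},
    {"linear": [0, 0, 0.002], "turn": 0},
    {"linear": [0, 0, 0.002], "turn": 0},
    {"linear": [0, 0, 0], "turn": 0}
  ]
}}

```text
t: 15.75
ee_pos: [627.7, -188.3, 113.0]
orientation: [-3.096, 0.533, 0.0]
ft_force: [1.6, -0.7, 1.9]
width: 40.3
grasp_force: 1.1
```

>>> {"api": "arm_command", "payload": {
  "series": [
    {"linear": [-0.001, 0, 0.002], "turn": 0},
    {"linear": [-0.002, 0, 0.002], "turn": 0},
    {"linear": [-0.002, 0, 0.001], "turn": 0},
    {"linear": [0, 0, 0], "turn": 0}
  ]
}}

```text
t: 16.15
ee_pos: [622.7, -186.5, 108.2]
orientation: [-3.096, 0.533, 0.001]
ft_force: [0.5, -1.4, 1.7]
width: 39.9
grasp_force: 0.8
```

>>> {"api": "arm_command", "payload": {
  "series": [
    {"linear": [-0.002, 0, 0], "turn": 0},
    {"linear": [-0.002, 0, 0], "turn": 0},
    {"linear": [-0.002, 0, 0], "turn": 0},
    {"linear": [0, 0, 0], "turn": 0}
  ]
}}

```text
t: 16.55
ee_pos: [617.1, -184.5, 108.2]
orientation: [-3.096, 0.533, 0.001]
ft_force: [3.1, -1.0, -2.0]
width: 39.7
grasp_force: 1.1
```

>>> {"api": "arm_command", "payload": {
  "series": [
    {"linear": [-0.001, 0, 0], "turn": 0},
    {"linear": [-0.001, 0, 0], "turn": 0},
    {"linear": [0, 0, 0], "turn": 0}
  ]
}}

```text
t: 16.85
ee_pos: [615.4, -183.9, 108.4]
orientation: [-3.096, 0.533, 0.0]
ft_force: [3.0, -1.4, -2.4]
width: 39.6
grasp_force: 1.3
```

>>> {"api": "arm_command", "payload": {
  "series": [
    {"linear": [-0.001, 0, 0], "turn": 0},
    {"linear": [0, 0, 0], "turn": 0}
  ]
}}

```text
t: 17.05
ee_pos: [615.1, -183.8, 108.6]
orientation: [3.096, -0.533, 0.002]
ft_force: [3.8, -0.8, -2.9]
width: 40.4
grasp_force: 2.2
```

>>> {"api": "arm_command", "payload": {
  "series": [
    {"linear": [-0.001, 0, 0], "turn": 0},
    {"linear": [0, 0, 0], "turn": 0}
  ]
}}

```text
t: 17.25
ee_pos: [614.8, -183.7, 108.7]
orientation: [3.096, -0.533, 0.004]
ft_force: [6.7, -2.6, -5.0]
width: 39.9
grasp_force: 3.3
```

>>> {"api": "arm_command", "payload": {
  "series": [
    {"linear": [-0.001, 0, 0], "turn": 0},
    {"linear": [0, 0, 0], "turn": 0}
  ]
}}

```text
t: 17.45
ee_pos: [614.7, -183.6, 108.9]
orientation: [3.095, -0.533, 0.007]
ft_force: [9.8, -3.9, -5.6]
width: 40.1
grasp_force: 4.3
```

The ring is at its stop, since the force rises without motion. I'll back off along +x, lift and look.

>>> {"api": "arm_command", "payload": {
  "series": [
    {"linear": [0.005, 0, 0], "turn": 0},
    {"linear": [0.015, 0, 0], "turn": 0},
    {"linear": [0.02, 0, 0], "turn": 0},
    {"linear": [0.02, 0, 0], "turn": 0},
    {"linear": [0, 0, -0.03], "turn": 0},
    {"linear": [0, 0, -0.04], "turn": 0},
    {"linear": [0, 0, -0.04], "turn": 0},
    {"linear": [-0.03, 0, 0], "turn": 0},
    {"linear": [-0.03, 0, 0], "turn": 0},
    {"linear": [0, 0, 0], "turn": 0}
  ]
}}

```text
t: 18.45
ee_pos: [608.6, -181.4, 218.2]
orientation: [-3.095, 0.533, 0.009]
ft_force: [-1.3, -0.2, 0.6]
width: 40.2
grasp_force: 0.0
```

```bash
python3 - <<'E'
from h import *
go(600,-179,186,-.341)
im=snap('wrist','w4'); s=snap('scene','s4')
ux=np.array([np.cos(.341),-np.sin(.341),0]);uy=np.array([-ux[1],ux[0],0])
h=np.array([599.6,-178.3,0])
u,v=proj(im,h+[0,0,110])[0].astype(int)
for a in(1.0,1.25,1.43):
  for r,w in((10,24),(31,24),(42,11)): 
    P=h+ux*r*np.cos(a)+uy*w+[0,0,117-r*np.sin(a)]; A=proj(im,P)[0];B=proj(s,P)[0];print(a,r,np.round([(A[0]-u+66)*400/132,(A[1]-v+50)*3,400+(B[0]-236)*5,(B[1]-185)*5]))
f=lambda i,u,v,k:cv2.resize(i[v-150//k:v+150//k,u-200//k:u+200//k],(400,300),interpolation=cv2.INTER_CUBIC)
cv2.imwrite('pics/m4.png',np.hstack([f(im['frame'],u,v,3),f(s['frame'],276,215,5)]))
E
```

```text
t 18.45 pos [ 608.6 -181.4  218.2] yaw -0.341 tilt 0.32 shift [-8.7  0.6 32.3] turn -0.0
F [-1.3 -0.2  0.6] w 40.2
1.0 10 [108. 130. 653. 210.]
1.0 31 [112.  71. 654. 248.]
1.0 42 [161.  43. 628. 268.]
1.25 10 [108. 137. 653. 207.]
1.25 31 [114.  93. 654. 240.]
1.25 42 [162.  72. 630. 258.]
1.43 10 [108. 143. 653. 205.]
1.43 31 [114. 110. 655. 233.]
1.43 42 [162.  95. 630. 247.]
```

View pics/m4.png

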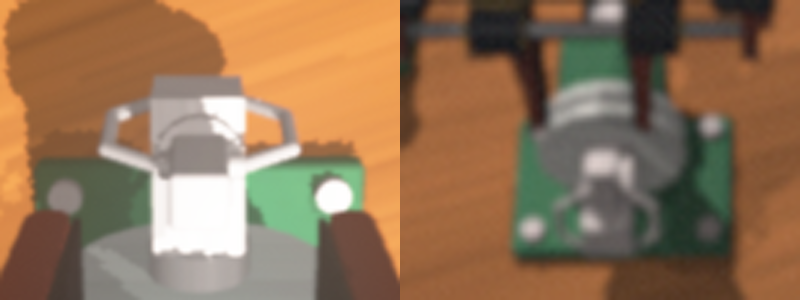

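The ring's lower corner is at crop (115,110), which matches the prediction for 1.43 rad. The far wire is hidden under the nose, the pin is upright, and the fingers are clear, so I'm handing in.

>>> {"api": "arm_command", "payload": {
  "series": [
    {"linear": [0, 0, 0], "turn": 0},
    {"linear": [0, 0, 0], "turn": 0}
  ]
}}

```text
t: 18.75
ee_pos: [613.4, -183.2, 218.2]
orientation: [-3.096, 0.534, 0.0]
ft_force: [0.2, -0.1, -0.0]
width: 40.0
grasp_force: 0.0
```

```bash
python3 -c "
from workcell import ctrl
print(ctrl.close_job())"
```

```text
the job is handed in; nothing more can be done
None
```

The linchpin is fully home in the large green winder's shaft, and its ring is swung down over the shaft's end to its stop. I let go and handed the job in at about 19 s of the 72 s; the hand-in gave no verdict back.

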